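Present the complete reagent set

TASK

One of the two bottle carriers holds a complete set of two reagent bottles; in the other an empty beaker stands in place of a bottle. Take the complete carrier by its bar handle, lift it about 10 cm clear of the bench, level all the way so that the bottles stay standing in it, and hold it up there still and level for at least three seconds so that it can be inspected; finish while still holding it in the air. Leave the carrier with the beaker, and everything else on the bench, where it is.

Things in the scene. Friction and masses are not known exactly. Their poses are not given: they have to be found in the camera images.
- carrier_1: bottle carrier standing on the bench on the left (y > 0): a metal tray 134 x 64 mm with low rims (22 to 30 mm), a floor 6 mm thick and two places 35 mm either side of its middle along x, parted by a low divider; two thin upright end plates (24 mm wide) rise to a straight grey bar handle that runs along the tray's long axis, 150 mm high in all, about 0.24 kg. Both carriers are alike. Origin: centre of the tray's underside; x along the tray and the handle, z up.
- carrier_1_grip (a point): middle of the bar handle of carrier_1, 139 mm above the tray's underside: the bar is 18 mm wide (across, along y), 22 mm high (128 to 150 mm) and 128 mm long along x, with free air below it down to the contents' tops (96 mm above the underside); the loaded carrier weighs about 0.4 to 0.6 kg and balances within 10 mm of this point. x along the bar, z up
- carrier_2: bottle carrier standing on the bench on the right (y < 0): a metal tray 134 x 64 mm with low rims (22 to 30 mm), a floor 6 mm thick and two places 35 mm either side of its middle along x, parted by a low divider; two thin upright end plates (24 mm wide) rise to a straight grey bar handle that runs along the tray's long axis, 150 mm high in all, about 0.24 kg. Both carriers are alike. Origin: centre of the tray's underside; x along the tray and the handle, z up.
- carrier_2_grip (a point): middle of the bar handle of carrier_2, 139 mm above the tray's underside: the bar is 18 mm wide (across, along y), 22 mm high (128 to 150 mm) and 128 mm long along x, with free air below it down to the contents' tops (96 mm above the underside); the loaded carrier weighs about 0.4 to 0.6 kg and balances within 10 mm of this point. x along the bar, z up
- bottle_1: closed amber reagent bottle with screw cap, 48 mm diameter, 90 mm tall, about 0.11 kg, stands loose in one place of a carrier; origin: centre of its underside
- bottle_2: closed amber reagent bottle with screw cap, 48 mm diameter, 90 mm tall, about 0.11 kg, stands loose in one place of a carrier; origin: centre of its underside
- bottle_3: closed amber reagent bottle with screw cap, 48 mm diameter, 90 mm tall, about 0.11 kg, stands loose in one place of a carrier; origin: centre of its underside
- beaker: empty clear beaker, open at the top, 53 mm diameter, 67 mm tall, stands loose in one place of a carrier, where a bottle is missing; origin: centre of its underside
- tape_roll: bystander: roll of tape 75 mm wide, 24 mm high, lying on the bench between the carriers; origin: centre of its underside
- petri_dish: bystander: closed petri dish 62 mm wide, 15 mm high, lying on the bench between the carriers; origin: centre of its underside
- mouse: bystander: computer mouse 104 x 58 x 36 mm on the bench, at the right; origin: centre of its underside

How it is judged:
By the outcome, as a careful person would: the job done as asked, in the order asked, and still so for the second after the job is handed in, while the arm keeps its last pose, push and grip.
It also fails if it takes over 40 s, if anything falls off the work surface, if the arm or the gripper's body presses on something with over 40 N, if the wrist force passes 120 N, or if a joint passes its speed limit or range.

ROBOT

A 6-joint arm with a two-finger parallel gripper is mounted at the origin on a cart in front of the work surface, level with it; the furniture and walls round the work are solid. World frame = base frame: x ahead of the robot, y to its left, z up, the work surface at z = 0. Lengths are in m, angles in rad, forces in N, time in s.
With the tool pointing down it reaches from about 0.35 to 0.85 m from the base axis. Payload 8.1 kg.
Tool frame: the origin (TCP) lies at the very end of the fingers, on their centre line; the grasp point (between the pads) lies robot.hold_point_z behind it (robot.hold_point_z is the distance from the TCP to the grasp point, in m); z points along the fingers, y is the direction in which the jaws open and shut (so a half turn about z gives the same grasp; the last joint's range is limited). The gripper opens to 93 mm and grips with 3 to 60 N. Pads are 15 mm wide; open, the fingers measure 128 mm over their backs; the gripper's body (75 mm by 188 mm) begins 65 mm behind the grasp point.
Start: joints at [1.237, 0.13, 1.488, -0, 1.523, -0.085], TCP at [0.148, 0.582, 0.219] pointing down, gripper open.
Joint ranges: [-2.96, 2.96], [-0.89, 2.26], [0.02, 2.5], [-1.34, 4.48], [0, 2.73], [-2.66, 2.66]. Speed limits (rad/s): [2.39, 2.39, 2.79, 3.14, 3.14, 3.14].

INTERFACE

Orientations are given as a rotation vector (axis times angle).
In Python, from plant import robot, cams gives the robot as it stands. The module is installed in compiled form; this text tells all that it offers.
- The arm moves only by the tool step_arm, never from a script. Its argument "deltas" is a list of rows, each an object with "offset": the shift along the tool's x, y, z in cm, a list of three; "roll": the turn about the tool's z in rad. In form: [{"offset": [x, y, z], "roll": roll}, ...]. A call has 1 to 12 rows; each row shifts and turns the commanded pose from where the row before left it, along the tool's axes as they then stand; what a row does not reach is not made up. A row lasts 1/8 s, in which the tool goes at most 62.5 mm and 10.7 degrees, less where a joint would pass 70% of its speed; a pose out of reach is approached as far as the arm can. A call with a gripper value outside its range is refused whole. "fingers" is the finger opening in cm, from 0 to 9.3, set as the call begins (left out, the last holds). The fingers move at their own pace and stop on an object; "grip_force" is the grip in N (left out, the last holds). Time passes only in rows, so rows that do not move let the fingers close. It gives the time, the measured TCP pose, the force and the opening at its end, in the units of the state.
- robot.read_state(): the state, without advancing time (a new reading comes with each control period).
- cams.read_camera(name): name is "scene" or "top"; returns a dict with "pixels" (384x512x3 uint8, red, green, blue), "fx", "fy", "cx", "cy" (pixels), "extrinsics" (4x4, takes a point from world to camera coordinates). Camera axes: x right, y down, z forward; pixel columns grow to the right and rows downward; lengths in m; the calibration is good to about 2 mm. A picture is of the moment at which its call begins. There is no depth.
- robot.close_job(): hands the job in, once; it reports no verdict.
Trained networks look in a picture, given as the dict that the camera call returned (one of the last four; its "shot" number tells which), for a name from the list of things; names that differ only in an ending like _2 or _b are one class to them, and where a whole thing is asked for, a point or a joint stands for the part that bears it (a point fixed in the world has none). Each returns a list of dicts, best first, with "score" (0 to 1); they miss things now and then, are a little off and sometimes report something else, mostly with a low value. They report only what shows in the picture. A call takes as long as a camera call.
- cams.boxes_of(picture, thing): "xy" ([column, row] in pixels, amid what is visible of it).
- cams.silhouettes(picture, thing): "mask" (384x512 bool, what is visible of it) and "xy" ([column, row] in pixels, amid what is visible of it).
- cams.pinpoint(picture, thing): "xy" ([column, row] in pixels: a listed point, or the origin of a listed thing).
The state is a dict: "t": time; "q": joint angles; "dq": joint speeds; "joint_torque": joint torques, N m; "tool_pos": TCP position; "orientation": TCP orientation; "force": force on the tool from outside, world axes, zero at the start; "wrist_torque": the same for the moment, N m; "opening": finger opening in m.
Only numpy, scipy, OpenCV 4.12 (cv2) and the standard library are available. Lean on these libraries where they do the work, as an engineer would, in place of code of your own. Each camera call takes 0.05 s, during which the arm holds its last target. There are 200 camera calls.

## Working session

There is one attempt and no reset: what is moved stays moved. The work goes in short steps, Python scripts to look and compute and a tool call to move; the robot and the scene stay as the last step left them, time stands still between calls to the robot, and variables do not carry over. Pictures are saved under pics/ and viewed, about 8 in all and at most 12, crops included, and the job is handed in when it is done.

Besides the shell and the picture viewer there is one more tool, called after "Request:" by a JSON object that holds its "op" and its "data". step_arm: Moves the arm, as the interface text tells. Its arguments: {"type":"object","properties":{"deltas":{"type":"array"},"fingers":{"type":"number"},"grip_force":{"type":"number"}},"required":["deltas"]}

```bash
mkdir -p pics; cat > h.py <<'E'
import numpy as np, cv2
from plant import robot, cams
def ray(p,xy):
    E=np.array(p["extrinsics"]);R,t=E[:3,:3],E[:3,3]
    d=R.T@np.array([(xy[0]-p["cx"])/p["fx"],(xy[1]-p["cy"])/p["fy"],1.]);return -R.T@t,d
def atz(p,xy,z):
    o,d=ray(p,xy);return o+d*(z-o[2])/d[2]
def proj(p,X):
    E=np.array(p["extrinsics"]);c=E[:3,:3]@np.array(X)+E[:3,3]
    return [p["fx"]*c[0]/c[2]+p["cx"],p["fy"]*c[1]/c[2]+p["cy"]]
def save(p,n): cv2.imwrite("pics/"+n,p["pixels"][:,:,::-1])
E
python3 - <<'E'
from h import *
np.set_printoptions(precision=3,suppress=True)
print(robot.read_state(),robot.hold_point_z)
ps={n:cams.read_camera(n) for n in("scene","top")}
for n,p in ps.items():
    save(p,n+"0.png"); print(n,"cam",ray(p,(256,192)))
    for th,z in(("carrier_1_grip",.139),("carrier_1",0),("bottle_1",.006),("beaker",.006)):
        for r in cams.pinpoint(p,th): print(n,th,np.round(r["xy"],1),round(r["score"],2),atz(p,r["xy"],z))
cv2.imwrite("pics/both0.png",np.hstack([cv2.resize(ps[n]["pixels"][:,:,::-1],(400,300)) for n in ps]))
E
```

```text
{'t': 0.0, 'q': array([ 1.237,  0.131,  1.489, -0.   ,  1.523, -0.085]), 'dq': array([ 0.001,  0.001, -0.001, -0.001, -0.   , -0.001]), 'joint_torque': array([  0.001, -55.986, -49.174,   0.077,   0.036,  -0.   ]), 'tool_pos': array([0.148, 0.581, 0.218]), 'orientation': array([-0.39 , -3.117,  0.003]), 'force': array([ 0.788, -0.192, -0.707]), 'wrist_torque': array([-0.048,  0.024,  0.033]), 'opening': 0.09327036196904759} 0.0188
scene cam (array([-0.227, -0.827,  0.961]), array([ 0.537,  0.547, -0.642]))
scene carrier_1_grip [201.5 132.9] 0.9 [0.548 0.226 0.139]
scene carrier_1 [323.7 233.9] 0.88 [ 0.584 -0.29   0.   ]
scene carrier_1 [205.9 166.4] 0.76 [0.55 0.22 0.  ]
scene bottle_1 [327.1 229.4] 0.84 [ 0.601 -0.289  0.006]
scene bottle_1 [195.8 164.7] 0.77 [0.526 0.246 0.006]
scene bottle_1 [207.5 157.8] 0.63 [0.583 0.25  0.006]
scene beaker [319.6 240.7] 0.75 [ 0.548 -0.303  0.006]
top cam (array([ 0.183, -0.105,  1.555]), array([ 0.217, -0.011, -0.976]))
top carrier_1_grip [139.3 175.9] 0.73 [0.548 0.238 0.139]
top carrier_1 [151.2 188.7] 0.77 [0.54  0.229 0.   ]
top carrier_1 [149.6 179.1] 0.66 [0.573 0.236 0.   ]
top carrier_1 [304.7 178.8] 0.59 [ 0.575 -0.288  0.   ]
top carrier_1 [145.7 196.3] 0.16 [0.513 0.246 0.   ]
top bottle_1 [304.2 164. ] 0.72 [ 0.625 -0.287  0.006]
top bottle_1 [153.5 179. ] 0.55 [0.572 0.222 0.006]
top bottle_1 [144.5 196.7] 0.51 [0.511 0.249 0.006]
top beaker [309.1 187.9] 0.49 [ 0.542 -0.302  0.006]
```

View pics/scene0.png

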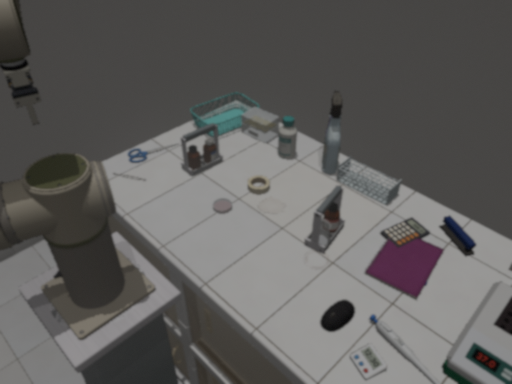

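View pics/top0.png

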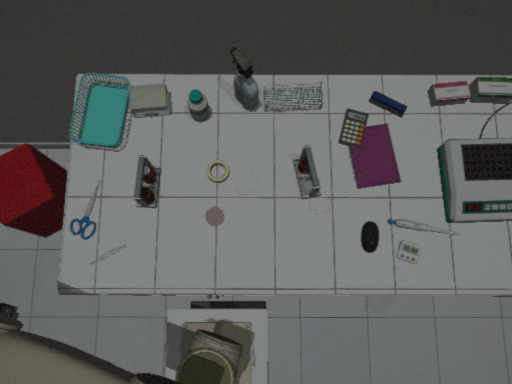

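The scene picture shows the left carrier (about 202,150) with two brown bottles. The right carrier (about 327,220) has one bottle and something clear at about 320,240. In the top picture they are at 147,182 and 306,172. Next I'll zoom in and measure the bar's direction.

```bash
python3 - <<'E'
from h import *
T=cams.read_camera("top");S=cams.read_camera("scene")
c=lambda p,x,y,w,h:cv2.resize(p["pixels"][y:y+h,x:x+w,::-1],(400,300),interpolation=cv2.INTER_CUBIC)
im=np.vstack([np.hstack([c(T,108,153,80,60),c(T,268,140,80,60)]),np.hstack([c(S,160,115,80,60),c(S,285,190,80,60)])])
cv2.imwrite("pics/crops.png",cv2.convertScaleAbs(im,alpha=1.4))
E
```

```text
(no output)
```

View pics/crops.png

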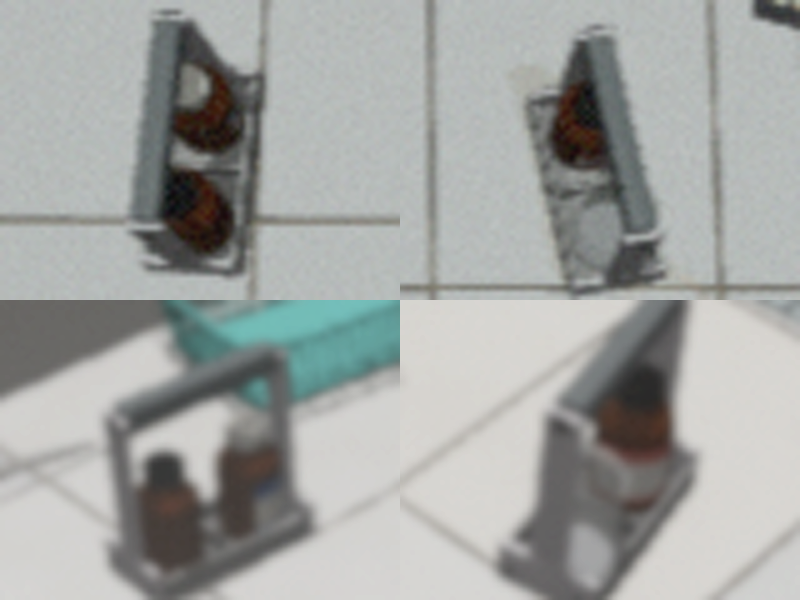

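The crops confirm that the left carrier holds two amber bottles, and the right one holds a bottle and a clear beaker. The left bar's ends are at about (141.8,156.6) and (137.8,197.8) in the top view, and about (183.6,138.6) and (215,126) in the scene view.

```bash
python3 - <<'E'
from h import *
from scipy.spatial.transform import Rotation as R
from scipy.optimize import least_squares
np.set_printoptions(precision=4,suppress=True)
T=cams.read_camera("top");S=cams.read_camera("scene")
for p,a,b in((T,(137.8,197.8),(141.8,156.6)),(S,(183.6,138.6),(215,126))):
    A,B=atz(p,a,.139),atz(p,b,.139);d=B-A;print(A,B,"mid",(A+B)/2,np.linalg.norm(d),"yaw",np.arctan2(d[1],d[0]))
# triangulated midpoint from pinpoints
for p in(T,S):
    for r in cams.pinpoint(p,"carrier_2_grip"): print(r["xy"],r["score"],atz(p,r["xy"],.139))
# bar edges from grey bar colour, top view
s=robot.read_state();M=R.from_rotvec(s["orientation"]).as_matrix();print(s["tool_pos"],M)
# outline model check
X=np.array([.548,.237,.139])
for p in(T,S):print(proj(p,X))
# bar row by row edges in the top picture
g=T["pixels"].astype(int)
for r in range(160,197,6): print(r,g[r,130:150].sum(1)//3)
E
```

```text
[0.4791 0.2385 0.139 ] [0.61   0.2332 0.139 ] mid [0.5445 0.2359 0.139 ] 0.13099727914496492 yaw -0.04015504800541008
[0.4837 0.2401 0.139 ] [0.6097 0.2272 0.139 ] mid [0.5467 0.2336 0.139 ] 0.12670672653352982 yaw -0.1018278828502836
[311.7, 167.2] 0.77 [ 0.5772 -0.2944  0.139 ]
[329.8, 197.8] 0.8 [ 0.5903 -0.2906  0.139 ]
[0.1478 0.5815 0.2187] [[-0.9692  0.2462  0.    ]
 [ 0.2462  0.9692  0.0001]
 [-0.      0.0001 -1.    ]]
[np.float64(139.51117727585128), np.float64(175.9003838585687)]
[np.float64(199.29468848494918), np.float64(131.6489095051683)]
160 [131 131 131 131 131 133 130 128 100  82  78  79  78  57  36  41  52  53
  80 114]
166 [129 130 129 133 130 131 129 106  81  77  77  80  68  52  61  81  79  57
  43  35]
172 [131 130 131 133 134 129 111  84  82  78  79  71  53  56  76  89  86  87
  70  54]
178 [130 133 132 131 131 117  91  76  77  76  75  51  35  26  29  22  22  19
  18  18]
184 [133 132 132 132 128 104  82  78  77  74  63  50  78  95 101 106 102  99
 101  98]
190 [130 132 130 131 104  82  79  81  84  71  45  25  10  16  18  23  11  25
  21  25]
196 [110 108 110  98  82  71  71  71  69  55  34  23  10  17  16  23  19  26
  37  32]
```

Request:
{"op": "step_arm", "data": {"deltas": [{"offset":[-2,-1,0],"roll":0},{"offset":[-4,-2,0],"roll":0},{"offset":[-5,-2.5,0],"roll":0},{"offset":[-5,-2.5,0],"roll":0},{"offset":[-5,-2.5,0],"roll":0},{"offset":[-5,-2.5,0],"roll":0},{"offset":[-5,-2.5,0],"roll":0},{"offset":[-5,-2.5,0],"roll":0},{"offset":[-5,-2.5,0],"roll":0},{"offset":[-4,-2,0],"roll":0},{"offset":[-2.2,-1.2,0],"roll":0},{"offset":[0,0,0],"roll":0}], "fingers": 9.3}}

```text
t: 2.3
tool_pos: [0.5479, 0.2329, 0.2184]
orientation: [-0.395, -3.117, 0.001]
force: [0.6, 0.2, -0.9]
opening: 0.0927
```

Request:
{"op": "step_arm", "data": {"deltas": [{"offset":[0,0,0],"roll":-0.08},{"offset":[0,0,0],"roll":-0.09},{"offset":[0,0,0],"roll":0}]}}

```text
t: 2.68
tool_pos: [0.5462, 0.2358, 0.2187]
orientation: [-0.124, -3.139, -0.0]
force: [0.5, 0.6, 0.4]
opening: 0.0929
```

```bash
python3 - <<'E'
from h import *
from scipy.spatial.transform import Rotation as R
np.set_printoptions(precision=4,suppress=True)
s=robot.read_state();M=R.from_rotvec(s["orientation"]).as_matrix();print(s["t"],s["tool_pos"],M)
print("to go cm",100*M.T@(np.array([.547,.236,.120])-s["tool_pos"]),"yaw",np.arctan2(M[1,0],M[0,0]))
S=cams.read_camera("scene");T=cams.read_camera("top")
for p in(S,T):print([(r["xy"],r["score"]) for r in cams.pinpoint(p,"carrier_1_grip")])
c=lambda p,x,y,w,h:cv2.resize(p["pixels"][y:y+h,x:x+w,::-1],(400,300),interpolation=cv2.INTER_CUBIC)
cv2.imwrite("pics/hover.png",np.hstack([c(S,140,75,120,90),c(T,88,138,120,90)]))
E
```

```text
2.675 [0.5462 0.2358 0.2187] [[-0.9969  0.0787 -0.0001]
 [ 0.0787  0.9969  0.0001]
 [ 0.0001  0.0001 -1.    ]]
to go cm [-0.0807  0.0258  9.8728] yaw 3.0628485832023724
[([197.2, 133.6], 0.78)]
[([138.4, 175.6], 0.63)]
```

View pics/hover.png

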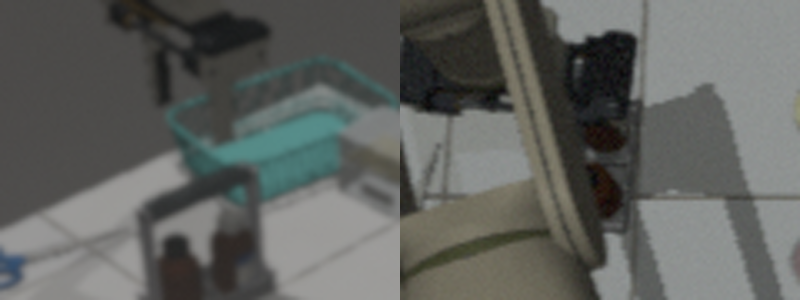

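The arm hovers with its fingers straddling the bar, which the scene view shows at about (197,134), and the tool is aligned with it. I'm descending now.

Request:
{"op": "step_arm", "data": {"deltas": [{"offset":[-0.1,0,0.5],"roll":0},{"offset":[0,0,1.5],"roll":0},{"offset":[0,0,2],"roll":0},{"offset":[0,0,2],"roll":0},{"offset":[0,0,1.5],"roll":0},{"offset":[0,0,1.2],"roll":0},{"offset":[0,0,0.8],"roll":0},{"offset":[0,0,0.4],"roll":0},{"offset":[0,0,0],"roll":0}]}}

```text
t: 4.0
tool_pos: [0.5479, 0.2356, 0.1198]
orientation: [0.124, 3.139, 0.0]
force: [-0.3, 0.2, -0.1]
opening: 0.0931
```

Request:
{"op": "step_arm", "data": {"deltas": [{"offset":[0,0,0],"roll":0},{"offset":[0,0,0],"roll":0}], "fingers": 3.4, "grip_force": 5}}

```text
t: 4.25
tool_pos: [0.5482, 0.2356, 0.1202]
orientation: [0.124, 3.138, 0.001]
force: [0.2, 1.0, 0.3]
opening: 0.0774
```

```bash
python3 - <<'E'
from h import *
s=robot.read_state();print(s["t"],s["tool_pos"],s["force"],s["wrist_torque"],s["opening"])
S=cams.read_camera("scene")
cv2.imwrite("pics/down.png",cv2.resize(S["pixels"][95:185,145:265,::-1],(800,600),interpolation=cv2.INTER_CUBIC))
E
```

```text
4.25 [0.54817669 0.23564439 0.12024176] [0.24628624 0.96875346 0.31281298] [ 0.02647854 -0.05942151 -0.03997901] 0.0774489581545823
```

View pics/down.png

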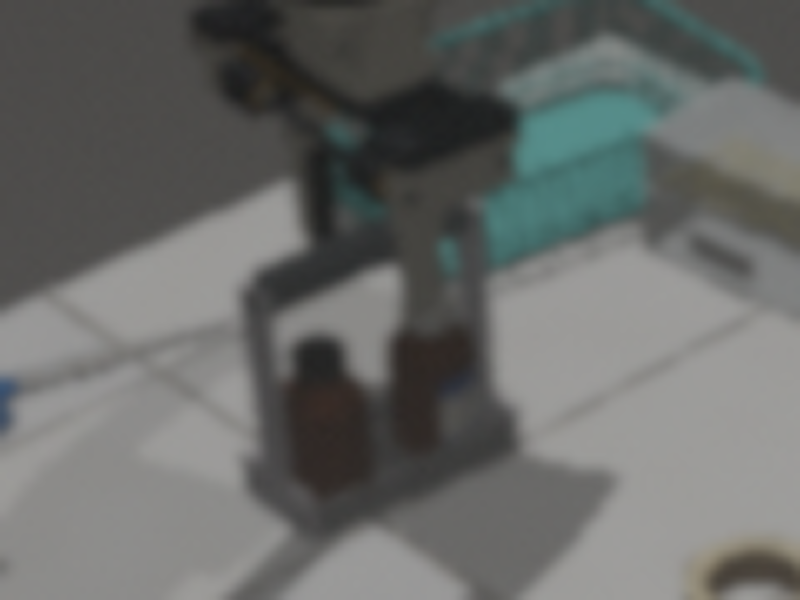

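The fingers are on either side of the bar, near its middle, with nothing in the way. Now I'm closing gently.

Request:
{"op": "step_arm", "data": {"deltas": [{"offset":[0,0,0],"roll":0},{"offset":[0,0,0],"roll":0},{"offset":[0,0,0],"roll":0},{"offset":[0,0,0],"roll":0},{"offset":[0,0,0],"roll":0}]}}

```text
t: 4.92
tool_pos: [0.5478, 0.2355, 0.1196]
orientation: [-0.124, -3.139, 0.0]
force: [-0.1, -0.0, 0.1]
opening: 0.034
```

Request:
{"op": "step_arm", "data": {"deltas": [{"offset":[0,0,0],"roll":0},{"offset":[0,0,0],"roll":0},{"offset":[0,0,0],"roll":0},{"offset":[0,0,0],"roll":0},{"offset":[0,0,0],"roll":0}], "fingers": 0, "grip_force": 5}}

```text
t: 5.55
tool_pos: [0.5478, 0.2355, 0.1196]
orientation: [-0.124, -3.139, 0.0]
force: [-0.5, -0.1, -0.4]
opening: 0.0179
```

Request:
{"op": "step_arm", "data": {"deltas": [{"offset":[0,0,0],"roll":0},{"offset":[0,0,0],"roll":0},{"offset":[0,0,0],"roll":0},{"offset":[0,0,0],"roll":0}], "grip_force": 45}}

```text
t: 6.05
tool_pos: [0.5478, 0.2355, 0.1196]
orientation: [-0.124, -3.139, 0.0]
force: [0.0, -0.2, -1.3]
opening: 0.0177
```

The opening is 17.7 mm, which matches the 18 mm bar. I'll lift 1 cm first to test the hold and the balance.

Request:
{"op": "step_arm", "data": {"deltas": [{"offset":[0,0,-0.1],"roll":0},{"offset":[0,0,-0.3],"roll":0},{"offset":[0,0,-0.4],"roll":0},{"offset":[0,0,-0.4],"roll":0},{"offset":[0,0,-0.3],"roll":0},{"offset":[0,0,0],"roll":0},{"offset":[0,0,0],"roll":0}]}}

```text
t: 6.92
tool_pos: [0.5478, 0.2355, 0.1345]
orientation: [-0.124, -3.139, 0.0]
force: [0.7, -0.8, -4.4]
opening: 0.0178
```

```bash
python3 - <<'E'
from h import *
s=robot.read_state();print(s["t"],s["tool_pos"],s["force"],s["wrist_torque"],s["opening"])
S=cams.read_camera("scene")
cv2.imwrite("pics/lift1.png",cv2.resize(S["pixels"][95:185,145:265,::-1],(800,600),interpolation=cv2.INTER_CUBIC))
E
```

```text
6.925 [0.54775314 0.23549409 0.13452877] [ 0.73661042 -0.84619931 -4.40128074] [0.04418628 0.05372148 0.02371276] 0.017772967456142513
```

View pics/lift1.png

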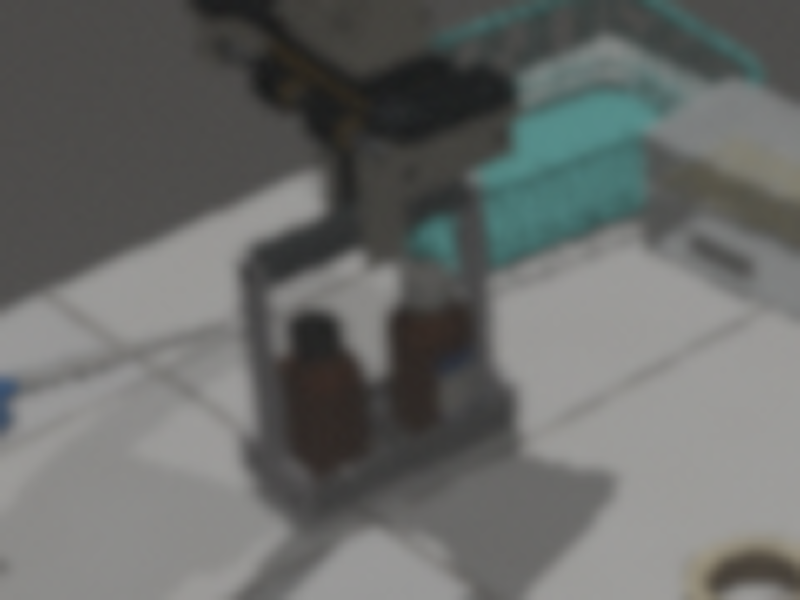

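The carrier is off the bench, with a load of about 4.4 N (0.45 kg) and both bottles standing. I'll raise the grip for margin and lift on gently.

Request:
{"op": "step_arm", "data": {"deltas": [{"offset":[0,0,-0.1],"roll":0},{"offset":[0,0,-0.4],"roll":0},{"offset":[0,0,-0.8],"roll":0},{"offset":[0,0,-1.1],"roll":0},{"offset":[0,0,-1.3],"roll":0},{"offset":[0,0,-1.3],"roll":0},{"offset":[0,0,-1.3],"roll":0},{"offset":[0,0,-1.0],"roll":0},{"offset":[0,0,-0.7],"roll":0},{"offset":[0,0,-0.4],"roll":0},{"offset":[0,0,-0.2],"roll":0},{"offset":[0,0,0],"roll":0}], "grip_force": 58}}

```text
t: 8.48
tool_pos: [0.5477, 0.2355, 0.2204]
orientation: [-0.124, -3.139, 0.0]
force: [-0.1, 0.5, -3.9]
opening: 0.0178
```

```bash
python3 - <<'E'
from h import *
s=robot.read_state();print(s["t"],s["tool_pos"],s["force"],s["wrist_torque"],s["opening"])
S=cams.read_camera("scene")
# predicted bar-end / tray corner pixels for a level carrier
c=np.array([.5477,.2355,s["tool_pos"][2]+.0188-.139]);a=-.08
im=cv2.resize(S["pixels"][75:165,145:265,::-1],(800,600),interpolation=cv2.INTER_CUBIC);im=cv2.convertScaleAbs(im,alpha=1.4)
k=800/120
def P(x,y,z):
    u=proj(S,c+[x*np.cos(a)-y*np.sin(a),x*np.sin(a)+y*np.cos(a),z]);return (int((u[0]+.5-145)*k),int((u[1]+.5-75)*k))
for y in(-.032,.032): cv2.line(im,P(-.067,y,0),P(.067,y,0),(0,255,0),1)
for y in(-.009,.009): cv2.line(im,P(-.064,y,.15),P(.064,y,.15),(0,0,255),1)
cv2.imwrite("pics/up.png",im);print("height",c[2])
E
```

```text
8.475 [0.54772178 0.23547703 0.22037751] [-0.07550277  0.53252768 -3.87124639] [-0.00059186 -0.01004385  0.00688542] 0.01775100921305648
height 0.10017750818703863
```

View pics/up.png

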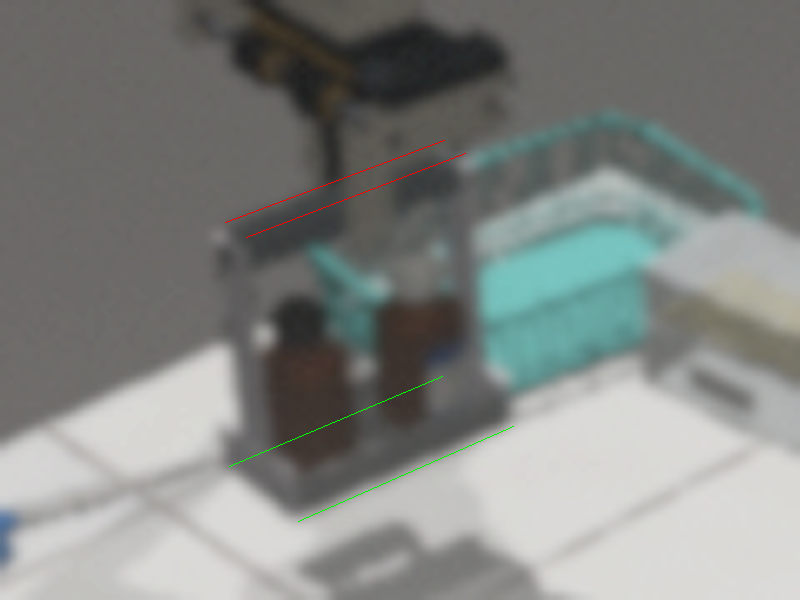

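The carrier is up 10.0 cm, and its outline follows the level prediction (red and green lines) to within a few zoomed pixels. Both bottles are standing. Now I'll hold still for about 4.5 s.

Request:
{"op": "step_arm", "data": {"deltas": [{"offset":[0,0,0],"roll":0},{"offset":[0,0,0],"roll":0},{"offset":[0,0,0],"roll":0},{"offset":[0,0,0],"roll":0},{"offset":[0,0,0],"roll":0},{"offset":[0,0,0],"roll":0},{"offset":[0,0,0],"roll":0},{"offset":[0,0,0],"roll":0},{"offset":[0,0,0],"roll":0},{"offset":[0,0,0],"roll":0},{"offset":[0,0,0],"roll":0},{"offset":[0,0,0],"roll":0}]}}

```text
t: 10.02
tool_pos: [0.5478, 0.2355, 0.2207]
orientation: [0.124, 3.139, 0.0]
force: [0.0, -1.1, -4.4]
opening: 0.0179
```

Request:
{"op": "step_arm", "data": {"deltas": [{"offset":[0,0,0],"roll":0},{"offset":[0,0,0],"roll":0},{"offset":[0,0,0],"roll":0},{"offset":[0,0,0],"roll":0},{"offset":[0,0,0],"roll":0},{"offset":[0,0,0],"roll":0},{"offset":[0,0,0],"roll":0},{"offset":[0,0,0],"roll":0},{"offset":[0,0,0],"roll":0},{"offset":[0,0,0],"roll":0},{"offset":[0,0,0],"roll":0},{"offset":[0,0,0],"roll":0}]}}

```text
t: 11.52
tool_pos: [0.5478, 0.2355, 0.2206]
orientation: [0.124, 3.139, -0.0]
force: [-0.2, 0.3, -4.1]
opening: 0.0178
```

Request:
{"op": "step_arm", "data": {"deltas": [{"offset":[0,0,0],"roll":0},{"offset":[0,0,0],"roll":0},{"offset":[0,0,0],"roll":0},{"offset":[0,0,0],"roll":0},{"offset":[0,0,0],"roll":0},{"offset":[0,0,0],"roll":0},{"offset":[0,0,0],"roll":0},{"offset":[0,0,0],"roll":0},{"offset":[0,0,0],"roll":0},{"offset":[0,0,0],"roll":0},{"offset":[0,0,0],"roll":0},{"offset":[0,0,0],"roll":0}]}}

```text
t: 13.02
tool_pos: [0.5478, 0.2355, 0.2206]
orientation: [0.124, 3.139, -0.0]
force: [-0.0, -0.5, -4.8]
opening: 0.0178
```

```bash
python3 - <<'E'
from h import *
s=robot.read_state();print(s["t"],s["tool_pos"],s["force"],s["opening"])
S=cams.read_camera("scene");save(S,"final.png")
im=cv2.resize(S["pixels"][75:165,145:265,::-1],(800,600),interpolation=cv2.INTER_CUBIC)
u=cv2.imread("pics/up.png").astype(int);d=np.abs(cv2.convertScaleAbs(im,alpha=1.4).astype(int)-u)
print("change since hold began",d.mean(),np.percentile(d,99))
cv2.imwrite("pics/final_s.png",cv2.resize(S["pixels"][:,:,::-1],(800,600)))
E
```

```text
13.025 [0.54782727 0.2355238  0.22064029] [-0.02192198 -0.46851268 -4.762906  ] 0.017750253101403022
change since hold began 1.0114402777777778 6.0
```

View pics/final_s.png

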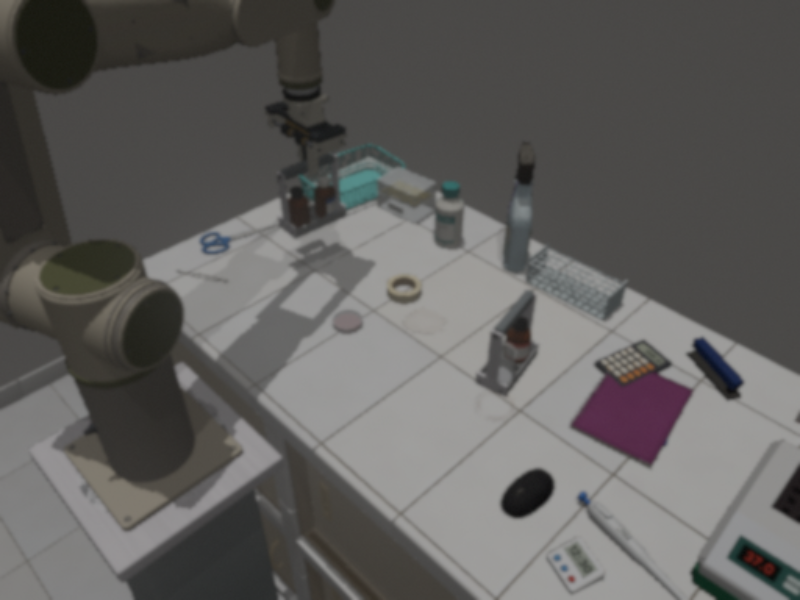

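The carrier (about 312,195 in this enlarged picture) is held up still with both bottles standing. The beaker carrier (510,350) and everything else are where they were.

```bash
python3 -c "
from plant import robot
print(robot.close_job())"
```

```text
the job is handed in; nothing more can be done
None
```

I gripped the left carrier (carrier_1, with two amber bottles) by the middle of its bar and lifted it straight up 10.0 cm. I held it there for about 4.5 s and handed the job in while still holding it, at about 13 s on the robot's clock.

**Grip and load:** The opening stayed at 17.8 mm on the 18 mm bar with a 58 N grip. The measured load was about 4 to 5 N, and the TCP moved less than 0.5 mm during the hold.

**Level:** Pictures from the start and end of the hold are practically the same, with both bottles standing. The tray's outline matched the level prediction to about 2°, which is as fine as the pictures can show, so a smaller tilt can't be ruled out.

**Rest of the bench:** In the last picture, the carrier with the beaker and everything else on the bench are where they were. No check failed.

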